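Pin the core chuck on the film dispenser

TASK

Lock the film roll's core chuck on its spindle with the linch pin that stands in the drilled block: set the pin in the hole on top of the chuck's hub, ease the chuck towards the roll until the pin drops into the hidden hole in the spindle, and push it fully home, feeling for the hole and never forcing the pin. Then flip its sprung bail down over the spindle's free end so that it snaps round under the end of the pin. Leave everything else where it is.

Things in the scene. Friction and masses are not known exactly. Their poses are not given: they have to be found in the camera images.
- linch_pin: Steel linch pin, standing in one of the block's three holes, bail open. Shank 10 mm diameter, 46 mm long, under a round 21 mm shoulder 3 mm thick and a head block 16 by 16 mm, whose top is 31 mm above the origin. Origin: on the axis at the shoulder's underside, z up out of the shank. The open bail points to +x; y is the bail's hinge line, crossing the axis at z = 6 mm.
- pin_end (a point): Centre of the pin's lower end. Its edge is chamfered to 8.6 mm across over 1.5 mm. The pin has 1 mm play all round in the holes of chuck and spindle.
- bail (a joint): Angle of the bail, a squared loop of 5 mm wire on the pin's head. 0 = open, as it starts: loop out to the pin's +x, 16 degrees above level. 1.85 = snapped shut: legs along the shank, far bar just under the pin's end. Over-centre spring: it flips by itself to the nearer end of its swing from about 0.92; to start closing it takes about 3 N at the far bar.
- bail_bar (a point): Middle of the bail's far bar, 56 mm from the hinge. The loop is 46 mm wide inside and 56 mm outside (its near side lies along the hinge line, 22 mm out to each side of the head: grip the head above it); closing, it swings clear round the 38 mm hub and the spindle's end if it points along the spindle, away from the roll.
- chuck_hole (a point): Centre of the mouth of the 12 mm cross hole in the hub's top, which goes right through the hub. Axes as the stand's: z up, +y along the spindle to the roll. The spindle's own 12 mm cross hole is hidden in the hub: at the start it lies 3 to 27 mm to +y of this point (unknown; the spindle is clamped fast). Until the holes line up, the pin's end stops on the spindle 7.5 mm below the hub's top.
- chuck: The dark steel chuck, sliding along the spindle with about 3 N of friction: a square hub 38 mm wide and high, 40 mm long, and an 88 mm round flange with a cone towards the roll. Origin on the spindle's axis, 19 mm below chuck_hole. The hub ends 14 mm to -y of the hole; the flange begins 26 mm to +y of it and stands 25 mm above the hub's top.
- stand: The film dispenser, fixed: steel foot 200 by 260 by 12 mm, end plate, white film roll 120 mm in diameter on a level 23 mm square spindle, axis 100 mm up, aluminium guide roller at -x. Origin: middle of the foot's underside. The spindle lies above its y axis, free end to -y; roll from y = -149 to +98 mm.
- pin_block: White plastic block, 74 (x) by 210 (y) by 60 mm high, with three holes 13 mm wide and 56 mm deep along its y axis at -66, 0 and +66 mm; origin at the middle of its underside. Fixed. The three pins stand in it in any order.
- knob_pin: Bystander: steel pin with a waisted round knob 28 mm high and no bail, in the block. Origin at shoulder.
- clevis_pin: Bystander: steel pin with a flat round head 7 mm high, in the block. Origin at shoulder.
- sweets_box: Bystander: open box of sweets, 200 by 140 by 34 mm; origin at the middle of its underside.
- scraper: Bystander: flat blue plastic scraper card, 130 by 90 by 5 mm.
- tape_roll: Bystander: tape roll lying flat, 90 mm diameter, 48 mm high.
- spare_core: Bystander: cardboard core standing on end, 76 mm diameter, 100 mm high.
- spatula: Bystander: spatula lying on the table.

How it is judged (in metres and radians):
On the way, in this order (a step that is already met when the one before it is completed fails the run):
1. the pin is fully home through hub and spindle with the bail still open (z of linch_pin in the frame of chuck_hole between -0.003 and 0.003 m and horizontal distance between linch_pin and chuck_hole below 0.003 m and value of joint bail below 0.6 rad), for 0.2 s.
2. the bail has snapped round under the pin's end (value of joint bail above 1.73 rad), for 0.2 s.
At the end, for the whole second after the job is handed in: Pin upright in the chuck's hole with its shoulder on the hub (within 3 mm in height and 3 mm sideways), right through the spindle, bail shut to within 0.12 rad, at rest and released; pin never pressed on the dispenser above 40 N; bystanders where they were (z of linch_pin in the frame of chuck_hole between -0.003 and 0.003 m and horizontal distance between linch_pin and chuck_hole below 0.003 m and angle between linch_pin's own z axis and vertical below 0.12 rad and value of joint bail above 1.73 rad and linear speed of linch_pin below 0.02 m/s); the robot touches nothing.
It fails at once if the pin is forced: it presses on the dispenser (hub or spindle) with more than 40 N (contact force between linch_pin and stand above 40 N).
It fails at once if one of the two other pins is moved by more than 15 mm (distance of any of knob_pin, clevis_pin from where it was at the start of the episode above 0.015 m).
It fails at once if a bystander on the table is moved by more than 30 mm (distance of any of sweets_box, scraper, tape_roll, spare_core, spatula from where it was at the start of the episode above 0.03 m).
It also fails if it takes over 72 s, if anything falls off the work surface, if the arm or the gripper's body presses on something with over 40 N, if the wrist force passes 120 N, or if a joint passes its speed limit or range.

ROBOT

A 6-joint arm with a two-finger parallel gripper is mounted at the origin on the work surface. World frame = base frame: x ahead of the robot, y to its left, z up, the work surface at z = 0. Lengths are in mm, angles in rad, forces in N, time in s.
With the tool pointing down it reaches from about 350 to 975 mm from the base axis. Payload 7.1 kg.
Tool frame: the origin (TCP) lies between the finger pads; the fingertips stand 19 mm ahead of it and the grasp point (between the pads) is the TCP (ctrl.tcp_to_tips is the distance from the TCP to the fingertips, in mm); z points along the fingers, y is the line along which they close (so a half turn about z gives the same grasp; the last joint's range is limited). The gripper opens to 88 mm and grips with 3 to 60 N. Pads are 20 mm wide; open, the fingers measure 115 mm over their backs; the gripper's body (75 mm by 178 mm) begins 61 mm behind the grasp point.
Start: joints at [1.275, 0.423, 1.63, -0, 1.089, -0.019], TCP at [170.768, 601.202, 241.675] pointing down, gripper open.
Joint ranges: [-3, 3], [-0.9, 2.11], [0.09, 2.58], [-1.31, 4.45], [0.11, 2.69], [-2.54, 2.54]. Speed limits (rad/s): [2.39, 2.39, 3.01, 3.14, 3.14, 3.14].

INTERFACE

Orientations are given as a rotation vector (axis times angle).
In Python, from workcell import status, optics, ctrl gives the robot as it stands. The module is installed in compiled form; this text tells all that it offers.
- The arm moves only by the shell command python3 -m inch 'ROWS'. ROWS is JSON, a list that holds one entry, the list of rows, each a list of 7 numbers: the shift along the tool's x, y, z in mm, then the turn, a rotation vector about the tool's x, y, z in rad, then the opening in per cent of the stroke, from 0 (shut) to 100 (fully open). A call has 1 to 20 rows; each row is the pose to reach, as a shift and turn from the pose commanded when the call began, along the tool's axes at that moment; what a row does not reach only later rows make up. A row lasts 1/10 s, in which the tool goes at most 50 mm and 8.59 degrees, less where a joint would pass 70% of its speed; a pose out of reach is approached as far as the arm can. A call with a gripper value outside its range is refused whole. The fingers move at their own pace and stop on an object; the grip force is fixed at half the most. Time passes only in rows, so rows that repeat a pose let the fingers close. It gives the time, the measured TCP pose, the force, the opening and the grip force at its end, in the units of the state.
- status.get_obs(): the state, without advancing time (a new reading comes with each control period).
- optics.get_image(name): name is "scene" or "top"; returns a dict with "frame" (420x560x3 uint8, red, green, blue), "fx", "fy", "cx", "cy" (pixels), "k1" (the pictures are not rectified: a ray, as slopes to the right and down, at radius r is drawn at 1 + k1 r^2 times it, then the intrinsics apply), "rvec" (rotation vector, rad) and "tvec" (3), from world to camera coordinates, as OpenCV has them. Camera axes: x right, y down, z forward; pixel columns grow to the right and rows downward; lengths in mm; the calibration is good to about 2 mm. A picture is of the moment at which its call begins. There is no depth.
- ctrl.close_job(): hands the job in; it is judged then, once.
The state is a dict: "t": time; "qpos": joint angles; "qvel": joint speeds; "joint_torque": joint torques, N m; "ee_pos": TCP position; "orientation": TCP orientation; "ft_force": force on the tool from outside, world axes, zero at the start; "moment": the same for the moment, N m; "width": finger opening in mm; "grasp_force": force on a finger pad.
Only numpy, scipy, OpenCV 4.12 (cv2) and the standard library are available. Lean on these libraries where they do the work, as an engineer would, in place of code of your own. Each camera call takes 0.05 s, during which the arm holds its last target. There are 200 camera calls.

## Working session

There is one attempt and no reset: what is moved stays moved. The work goes in short steps, Python scripts to look and compute and a shell command to move; the robot and the scene stay as the last step left them, time stands still between calls to the robot, and variables do not carry over. Pictures are saved under pics/ and viewed, at most 10 in all, crops included, and the job is handed in when it is done.

```bash
mkdir -p pics; cat > h.py <<'E'
import numpy as np, cv2
from workcell import status, optics, ctrl
from scipy.spatial.transform import Rotation as R
def snap(n,f=None):
    d=optics.get_image(n)
    if f: cv2.imwrite('pics/'+f,cv2.cvtColor(d['frame'],cv2.COLOR_RGB2BGR))
    return d
def ray(d,u,v):
    x=(u-d['cx'])/d['fx'];y=(v-d['cy'])/d['fy'];rd=np.hypot(x,y);r=rd
    for _ in range(20): r=rd/(1+d['k1']*r*r)
    s=r/rd if rd>0 else 1
    M=R.from_rotvec(np.array(d['rvec']).ravel()).as_matrix();t=np.array(d['tvec']).ravel()
    w=M.T@np.array([x*s,y*s,1]);return -M.T@t,w/np.linalg.norm(w)
def onz(d,u,v,z):
    c,w=ray(d,u,v);return c+w*(z-c[2])/w[2]
def tri(a,b):
    (c1,w1),(c2,w2)=a,b
    A=np.stack([w1,-w2],1);s=np.linalg.lstsq(A,c2-c1,rcond=None)[0]
    p,q=c1+s[0]*w1,c2+s[1]*w2
    return (p+q)/2,np.linalg.norm(p-q)
def proj(d,P):
    M=R.from_rotvec(np.array(d['rvec']).ravel()).as_matrix();c=M@np.array(P,float)+np.array(d['tvec']).ravel()
    x,y=c[0]/c[2],c[1]/c[2];k=1+d['k1']*(x*x+y*y)
    return d['cx']+d['fx']*x*k,d['cy']+d['fy']*y*k
E
python3 - <<'E'
from h import *
import pickle
S={}
for n in('scene','top'):
    d=snap(n,n+'0.png');S[n]=d;c,w=ray(d,280,210);print(n,c,w,d['fx'],d['k1'])
pickle.dump(S,open('s0.pkl','wb'))
o=status.get_obs();print(o['t'],o['ee_pos'],o['orientation'],o['ft_force'],o['width'])
E
```

```text
scene [829.04410806 565.45824423 840.85261041] [-0.32469434 -0.55488767 -0.76594599] 399.6245078354403 -0.11921554035468346
top [ 283.33545759   54.03905705 1330.81089912] [ 0.18073675  0.01563867 -0.98340717] 495.8505535483381 -0.13099537880112258
0.1 [170.64578912 600.77088542 240.98700486] [-4.33423599e-01 -3.11135001e+00  2.05318290e-03] [ 0.61278383  0.53532276 -0.68719584] 87.9987912559281
```

View pics/scene0.png

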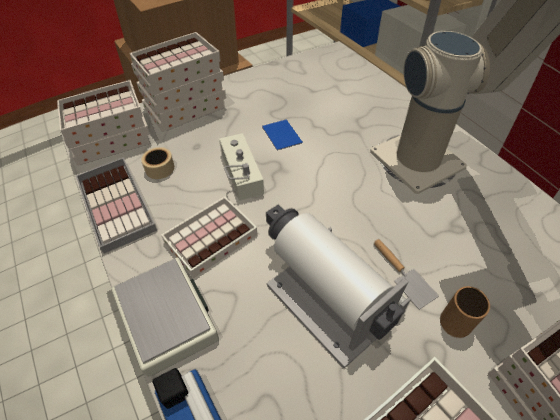

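View pics/top0.png

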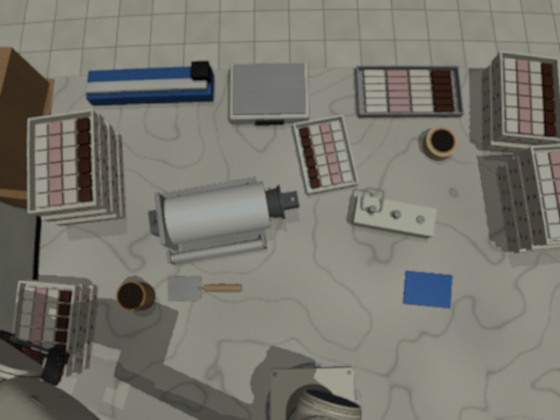

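```bash
python3 - <<'E'
from h import *
a=cv2.imread('pics/top0.png');b=cv2.imread('pics/scene0.png')
c=np.vstack([np.hstack([cv2.resize(a[180:240,250:310],None,fx=5,fy=5,interpolation=2),cv2.resize(a[180:240,345:445],None,fx=5,fy=5,interpolation=2)]),
 np.hstack([cv2.resize(b[195:255,255:315],None,fx=5,fy=5,interpolation=2),cv2.resize(b[130:210,200:300],None,fx=5,fy=5,interpolation=2)[:300]])])
cv2.imwrite('pics/c0.png',c)
E
```

```text
(no output)
```

View pics/c0.png

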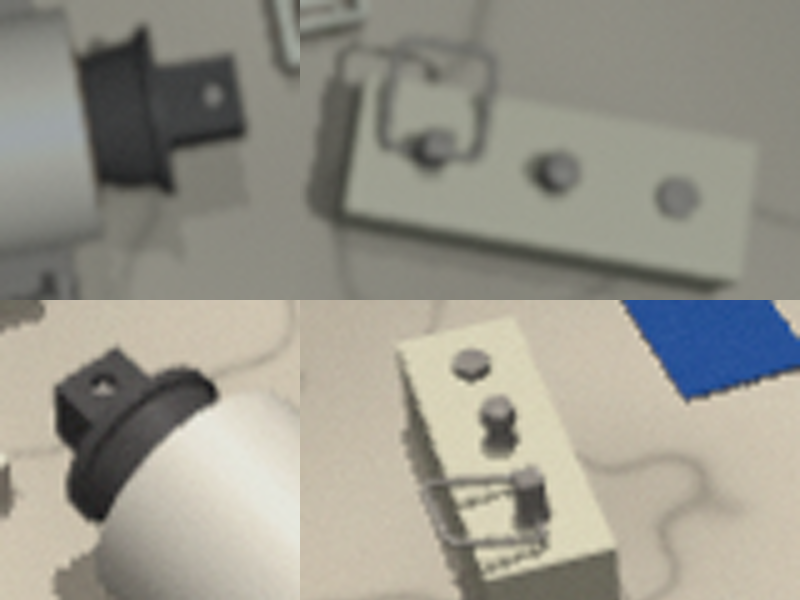

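```bash
python3 - <<'E'
from h import *
import pickle
S=pickle.load(open('s0.pkl','rb'));T,C=S['top'],S['scene']
t=lambda x,y:(250+x/5-.4,180+y/5-.4)
tb=lambda x,y:(345+(x-300)/5-.4,180+y/5-.4)
c=lambda x,y:(255+x/5-.4,195+(y-300)/5-.4)
cb=lambda x,y:(200+(x-300)/5-.4,130+(y-300)/5-.4)
def T2(n,a,b): p,e=tri(ray(T,*a),ray(C,*b));print(n,p.round(1),'gap',e.round(1))
T2('hole',t(213,97),c(103,384))
T2('head',tb(437,146),cb(528,472))
T2('knob',tb(562,172),cb(498,412))
T2('clev',tb(678,197),cb(471,362))
T2('barL',tb(392,48),cb(425,487));T2('barR',tb(493,52),cb(445,543))
T2('hubcorner free',t(235,58),c(58,388));T2('hubcorner free2',t(243,130),c(118,350))
h0=onz(T,*tb(437,146),91)
print('hinge ends',onz(T,*tb(384,148),68),onz(T,*tb(486,156),68))
print('far',onz(T,*tb(392,45),82),onz(T,*tb(493,52),82))
for n,q in(('hubA',(235,58)),('hubB',(243,130)),('hubC',(160,68)),('hubD',(168,143)),('hole',(213,97))):print(n,onz(T,*t(*q),119).round(1))
for n,q in(('kn',(562,172)),('cl',(678,197))):print(n,onz(T,*tb(*q),85).round(1))
# roll axis from white mask in top
g=T['frame'].astype(int)
r=g[170:260,150:280]
E
```

```text
hole [534.3  41.7 119.4] gap 2.5
head [ 510.2 -161.    95.9] gap 3.0
knob [ 497.1 -226.8   83.2] gap 1.5
clev [ 484.8 -290.2   68.9] gap 0.7
barL [ 565.  -142.6  123.6] gap 25.4
barR [ 561.3 -196.    42. ] gap 19.5
hubcorner free [553.6  30.9 117.6] gap 0.5
hubcorner free2 [517.3  27.  119.2] gap 2.7
hinge ends [ 513.54174065 -137.15704195   68.        ] [ 508.30194808 -190.30069982   68.        ]
far [ 565.10176493 -141.72637847   82.        ] [ 560.47671991 -194.2302132    82.        ]
hubA [553.1  31.  119. ]
hubB [516.3  27.8 119. ]
hubC [548.7  68.7 119. ]
hubD [510.5  65.3 119. ]
hole [533.4  42.4 119. ]
kn [ 496.2 -225.9   85. ]
cl [ 482.  -285.5   85. ]
```

```bash
cat > go.py <<'E'
from h import *
import sys
# usage: go.py x y z yawdeg(of tool y, tool down)
def go(x,y,z,yaw):
    o=status.get_obs();p=np.array(o['ee_pos']);Rt=R.from_rotvec(o['orientation'])
    a=np.radians(yaw);yv=np.array([np.cos(a),np.sin(a),0]);zv=np.array([0,0,-1.])
    Rg=R.from_matrix(np.stack([np.cross(yv,zv),yv,zv],1))
    s=Rt.inv().apply(np.array([x,y,z])-p);w=(Rt.inv()*Rg).as_rotvec()
    m=Rt.as_matrix();print('t',round(o['t'],2),'pos',p.round(2),'yaw',np.degrees(np.arctan2(m[1,1],m[0,1])).round(2),'tilt',m[:2,2].round(4),'q',np.round(o['qpos'],2),'w',round(o['width'],1),'F',np.round(o['ft_force'],1))
    print('shift',s.round(1),'turn',w.round(4))
if __name__=='__main__': go(*map(float,sys.argv[1:]))
E
python3 go.py 510 -162 190 85
```

```text
t 0.1 pos [170.65 600.77 240.99] yaw 74.14 tilt [-0.0004 -0.0013] q [ 1.27  0.42  1.63 -0.    1.09 -0.02] w 88.0 F [ 0.6  0.5 -0.7]
shift [-534.9 -640.9   51.8] turn [-1.300e-03 -1.000e-04 -1.896e-01]
```

```bash
python3 -m inch '[[[-534,-641,0,0,0,-0.19,45],[-534,-641,0,0,0,-0.19,45],[-534,-641,0,0,0,-0.19,45],[-534,-641,0,0,0,-0.19,45],[-534,-641,0,0,0,-0.19,45],[-534,-641,0,0,0,-0.19,45],[-534,-641,0,0,0,-0.19,45],[-534,-641,0,0,0,-0.19,45],[-534,-641,0,0,0,-0.19,45],[-534,-641,0,0,0,-0.19,45],[-534,-641,0,0,0,-0.19,45],[-534,-641,0,0,0,-0.19,45],[-534,-641,0,0,0,-0.19,45],[-534,-641,0,0,0,-0.19,45],[-534,-641,0,0,0,-0.19,45],[-534,-641,0,0,0,-0.19,45],[-534,-641,0,0,0,-0.19,45],[-534,-641,0,0,0,-0.19,45],[-534,-641,0,0,0,-0.19,45],[-534,-641,0,0,0,-0.19,45]]]'; python3 go.py 510 -162 150 85
```

```text
t: 2.1
ee_pos: [508.4, -160.3, 241.3]
orientation: [-0.135, -3.137, -0.001]
ft_force: [-0.8, 0.2, -0.1]
width: 39.8
grasp_force: 0.0
t 2.1 pos [ 508.42 -160.29  241.28] yaw 85.06 tilt [-0.0013  0.0006] q [-0.33  0.29  1.83  0.    1.02 -1.81] w 39.8 F [-0.8  0.2 -0.1]
shift [-1.8 -1.6 91.3] turn [ 0.0005 -0.0013  0.001 ]
```

```bash
python3 -m inch '[[[-1.8,-1.6,50,0,0,0,45],[-1.8,-1.6,85,0,0,0,45],[-1.8,-1.6,111,0,0,0,45],[-1.8,-1.6,111,0,0,0,45]]]'; python3 - <<'E'
from h import *
import pickle
T=snap('top');C=snap('scene');pickle.dump((T,C),open('s1.pkl','wb'))
a=T['frame'][175:245,335:405,::-1];b=C['frame'][115:185,205:275,::-1]
cv2.imwrite('pics/c1.png',np.hstack([cv2.resize(x,None,fx=5.7,fy=5.7,interpolation=2) for x in(a,b)]))
o=status.get_obs();p=np.array(o['ee_pos']);print(p)
print(proj(T,p+[0,0,-19]),proj(C,p+[0,0,-19]))
E
```

```text
t: 2.5
ee_pos: [508.2, -160.8, 127.8]
orientation: [-0.133, -3.132, -0.003]
ft_force: [0.1, -0.3, 0.4]
width: 39.7
grasp_force: 0.0
[ 510.79918913 -162.10044122  131.11079478]
(np.float64(373.8196546368654), np.float64(206.8894688221229)) (np.float64(244.9174748558271), np.float64(159.5702018140988))
```

View pics/c1.png

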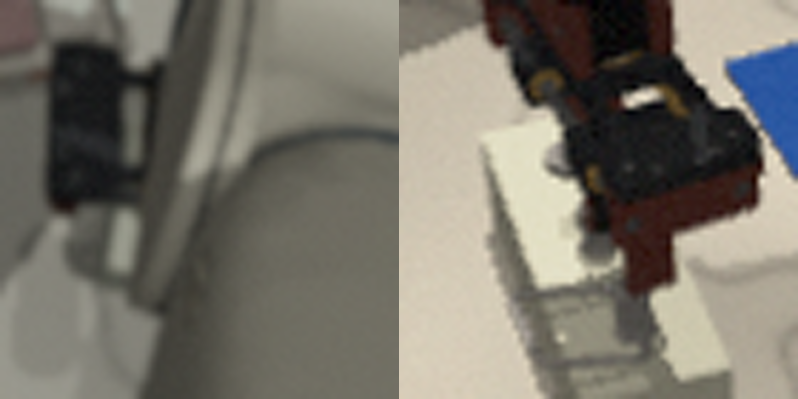

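```bash
python3 -m inch '[[[0,0,15,0,0,0,45],[0,0,30,0,0,0,45],[0,0,38,0,0,0,45],[0,0,38,0,0,0,45]]]';python3 go.py 510 -162 92 85; python3 -m inch '[[[0,0,0,0,0,0,0],[0,0,0,0,0,0,0],[0,0,0,0,0,0,0],[0,0,0,0,0,0,0],[0,0,0,0,0,0,0]]]';python3 go.py 510 -162 200 85
```

```text
t: 3.0
ee_pos: [511.1, -162.8, 93.2]
orientation: [0.136, 3.138, -0.0]
ft_force: [-0.8, 0.7, 0.2]
width: 39.8
grasp_force: 0.0
t 3.0 pos [ 511.15 -162.85   93.23] yaw 85.05 tilt [ 0.0004 -0.0001] q [-0.33  0.52  1.91  0.    0.71 -1.82] w 39.8 F [-0.8  0.7  0.2]
shift [1.2 0.7 1.2] turn [-0.0001  0.0004  0.0009]
t: 3.5
ee_pos: [511.2, -163.2, 93.2]
orientation: [0.136, 3.138, -0.0]
ft_force: [-0.7, 0.6, 6.0]
width: 15.9
grasp_force: 30.0
t 3.5 pos [ 511.25 -163.2    93.23] yaw 85.03 tilt [ 0.0007 -0.0003] q [-0.33  0.52  1.91 -0.    0.71 -1.82] w 15.9 F [-0.7  0.6  6. ]
shift [   1.3    1.1 -106.8] turn [-0.0002  0.0008  0.0005]
```

```bash
python3 -m inch '[[[0,0,-40,0,0,0,0],[0,0,-80,0,0,0,0],[0,0,-120,0,0,0,0],[0,0,-135,0,0,0,0],[0,0,-135,0,0,0,0]]]';python3 go.py 533.5 30 228 6.8
```

```text
t: 4.0
ee_pos: [512.2, -163.5, 230.1]
orientation: [0.136, 3.134, -0.002]
ft_force: [0.5, 1.0, -1.8]
width: 15.7
grasp_force: 30.0
t 4.0 pos [ 512.2  -163.55  230.09] yaw 85.02 tilt [ 0.0046 -0.0016] q [-0.33  0.31  1.84 -0.    0.99 -1.82] w 15.7 F [ 0.5  1.  -1.8]
shift [ -4.4 194.7   1.9] turn [0.0022 0.0048 1.3653]
```

```bash
python3 -m inch '[[[-4,195,0,0,0,1.365,0],[-4,195,0,0,0,1.365,0],[-4,195,0,0,0,1.365,0],[-4,195,0,0,0,1.365,0],[-4,195,0,0,0,1.365,0],[-4,195,0,0,0,1.365,0],[-4,195,0,0,0,1.365,0],[-4,195,0,0,0,1.365,0],[-4,195,0,0,0,1.365,0],[-4,195,0,0,0,1.365,0],[-4,195,0,0,0,1.365,0],[-4,195,0,0,0,1.365,0]]]'; python3 - <<'E'
from h import *
import pickle
from go import go
T=snap('top');C=snap('scene');pickle.dump((T,C),open('s2.pkl','wb'))
a=T['frame'][170:230,255:325,::-1];b=C['frame'][165:225,240:310,::-1]
cv2.imwrite('pics/c2.png',np.hstack([cv2.resize(x,None,fx=5.7,fy=5.7,interpolation=2) for x in(a,b)]))
go(533.5,42,228,6.8)
p=np.array(status.get_obs()['ee_pos'])
print(proj(T,p+[0,0,-33-46]),proj(C,p+[0,0,-79]),proj(C,[533.8,42,119]))
E
```

```text
t: 5.2
ee_pos: [531.1, 30.8, 226.4]
orientation: [-2.082, -2.351, 0.002]
ft_force: [-0.1, 0.7, -0.6]
width: 16.0
grasp_force: 30.0
t 5.3 pos [531.45  30.8  226.95] yaw 6.91 tilt [-0.0012 -0.0001] q [ 0.04  0.31  1.85 -0.    0.99 -0.08] w 16.1 F [ 0.   0.3 -1.7]
shift [10.9  3.4 -1. ] turn [-0.0012 -0.0001  0.0019]
(np.float64(297.05980784861913), np.float64(197.28594753503418)) (np.float64(274.22749830308527), np.float64(200.05130124420748)) (np.float64(275.95138913022606), np.float64(211.65726670894765))
```

View pics/c2.png

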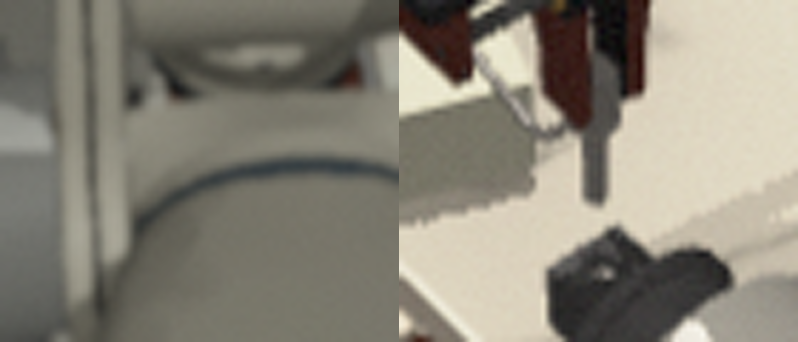

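```bash
python3 - <<'E'
from h import *
import pickle
T,C=pickle.load(open('s2.pkl','rb'))
for uv in((275.6,212.0),(275.2,211.6)):print(onz(C,*uv,119))
print(onz(C,274.1,199.2,147.7))
from go import go
go(533.8,41.5,204,6.8)
E
```

```text
[535.03658675  42.48035956 119.        ]
[535.22733727  40.94150215 119.        ]
[530.27008438  28.17268169 147.7       ]
t 5.3 pos [531.45  30.8  226.95] yaw 6.91 tilt [-0.0012 -0.0001] q [ 0.04  0.31  1.85 -0.    0.99 -0.08] w 16.1 F [ 0.   0.3 -1.7]
shift [10.3  3.7 22.9] turn [-0.0012 -0.0001  0.0019]
```

```bash
python3 -m inch '[[[10.3,3.7,0,0,0,0,0],[10.3,3.7,12,0,0,0,0],[10.3,3.7,23,0,0,0,0],[10.3,3.7,23,0,0,0,0],[10.3,3.7,23,0,0,0,0]]]'; python3 - <<'E'
from h import *
import pickle
from go import go
C=snap('scene');pickle.dump(C,open('s3.pkl','wb'))
b=C['frame'][185:230,250:310,::-1]
cv2.imwrite('pics/c3.png',cv2.resize(b,None,fx=13,fy=13,interpolation=2))
go(533.8,41.5,204,6.8)
p=np.array(status.get_obs()['ee_pos'])
for n,q in(('end',p-[0,0,79]),('hole',[534.3,41.7,119])):
  u,v=proj(C,q);print(n,u,v,(u-250+.5)*13,(v-185+.5)*13)
E
```

```text
t: 5.8
ee_pos: [533.8, 41.4, 203.9]
orientation: [-2.085, -2.349, 0.002]
ft_force: [0.4, 0.2, -1.2]
width: 15.6
grasp_force: 30.0
t 5.85 pos [534.17  41.45 204.4 ] yaw 6.82 tilt [-0.0006 -0.0001] q [ 0.06  0.34  1.86 -0.    0.94 -0.06] w 15.6 F [ 0.1 -0.3 -0.9]
shift [ 0.1 -0.4  0.4] turn [-0.0006 -0.      0.0004]
end 275.659741197246 209.81536942859617 340.0766355641977 329.0998025717502
hole 275.70333449639094 211.65706844886827 340.6433484530822 353.0418898352875
```

View pics/c3.png

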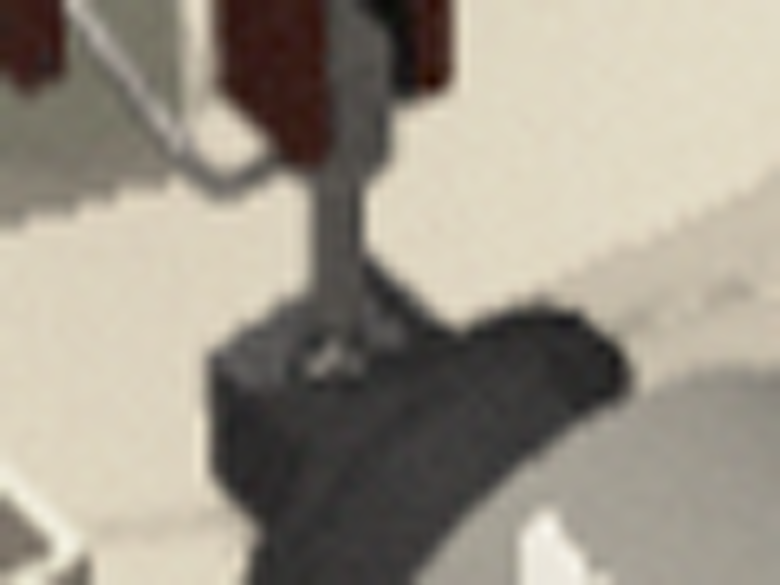

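```bash
python3 -m inch '[[[0.3,0.7,2,0,0,0,0],[0.3,0.7,4,0,0,0,0],[0.3,0.7,5,0,0,0,0],[0.3,0.7,5,0,0,0,0]]]';python3 -m inch '[[[0,0,1,0,0,0,0],[0,0,1.5,0,0,0,0],[0,0,1.5,0,0,0,0]]]'
```

```text
t: 6.25
ee_pos: [534.9, 41.8, 199.6]
orientation: [-2.085, -2.349, 0.0]
ft_force: [0.1, -0.2, -1.7]
width: 15.6
grasp_force: 30.0
t: 6.55
ee_pos: [534.9, 41.9, 198.2]
orientation: [-2.085, -2.35, 0.0]
ft_force: [0.7, -0.2, -2.0]
width: 16.0
grasp_force: 30.0
```

```bash
python3 -m inch '[[[0,0,1,0,0,0,0],[0,0,1,0,0,0,0],[0,0,1,0,0,0,0]]]';python3 -m inch '[[[0,0,1,0,0,0,0],[0,0,1,0,0,0,0],[0,0,1,0,0,0,0]]]'
```

```text
t: 6.85
ee_pos: [534.9, 41.9, 197.1]
orientation: [-2.085, -2.35, 0.0]
ft_force: [0.3, -0.3, -2.0]
width: 15.7
grasp_force: 30.0
t: 7.15
ee_pos: [534.9, 41.9, 196.1]
orientation: [-2.085, -2.35, 0.0]
ft_force: [-0.2, -0.5, -1.5]
width: 16.1
grasp_force: 30.0
```

```bash
for i in 1 2 3; do python3 -m inch '[[[0,0,1,0,0,0,0],[0,0,1.3,0,0,0,0],[0,0,1.3,0,0,0,0]]]' | egrep 'ee_pos|force'; done
```

```text
ee_pos: [534.9, 41.9, 194.8]
ft_force: [1.2, 0.0, -1.9]
grasp_force: 30.0
ee_pos: [534.9, 41.9, 193.5]
ft_force: [0.1, -0.7, -1.8]
grasp_force: 30.0
ee_pos: [534.9, 41.9, 192.2]
ft_force: [0.7, -0.0, -1.6]
grasp_force: 30.0
```

```bash
for i in 1 2; do python3 -m inch '[[[0,0,0.7,0,0,0,0],[0,0,0.7,0,0,0,0]]]' | egrep 'ee_pos|ft_force'; done
```

```text
ee_pos: [534.9, 41.9, 191.5]
ft_force: [-0.6, 0.2, -0.1]
ee_pos: [535.0, 41.9, 190.9]
ft_force: [0.2, 0.4, -0.8]
```

```bash
python3 -m inch '[[[0,0,0.6,0,0,0,0],[0,0,0.6,0,0,0,0]]]' | egrep 'ee_pos|ft_force'
```

```text
ee_pos: [535.1, 41.9, 190.8]
ft_force: [-1.0, -0.8, 4.3]
```

```bash
python3 -m inch '[[[1,0,0.4,0,0,0,0],[2,0,0.4,0,0,0,0],[2,0,0.4,0,0,0,0]]]' | egrep 'ee_pos|ft_force'; python3 -m inch '[[[1,0,0,0,0,0,0],[2,0,0,0,0,0,0]]]' | egrep 'ee_pos|ft_force'
```

```text
ee_pos: [535.1, 43.1, 190.7]
ft_force: [-1.9, -4.9, 7.0]
ee_pos: [535.0, 45.0, 190.7]
ft_force: [-1.0, -4.8, 6.5]
```

```bash
cat > ok.sh <<'E'
# prints pose, force of the last move; fails if the pin has dropped or forces are odd
python3 -c "
from h import *
o=status.get_obs();f=o['ft_force'];print(np.round(o['ee_pos'],2),np.round(f,1))
raise SystemExit(0 if 4<f[2]<14 and abs(f[1])<10 and o['ee_pos'][2]>190.4 else 1)"
E
python3 -m inch '[[[0.8,0,0,0,0,0,0],[1.5,0,0,0,0,0,0],[1.5,0,0,0,0,0,0]]]' >/dev/null; sh ok.sh && python3 -m inch '[[[0.8,0,0,0,0,0,0],[1.5,0,0,0,0,0,0],[1.5,0,0,0,0,0,0]]]'>/dev/null && sh ok.sh && python3 -m inch '[[[0.8,0,0,0,0,0,0],[1.5,0,0,0,0,0,0],[1.5,0,0,0,0,0,0]]]' >/dev/null&& sh ok.sh && python3 -m inch '[[[0.8,0,0,0,0,0,0],[1.5,0,0,0,0,0,0],[1.5,0,0,0,0,0,0]]]' >/dev/null&& sh ok.sh
```

```text
[534.78  46.54 190.61] [-0.9 -4.   5.9]
[534.76  48.15 190.54] [-0.5 -5.6  5.8]
[534.5   49.62 190.47] [-0.9 -4.7  5.2]
[534.28  51.27 190.37] [ 0.7 -5.5  5.2]
```

```bash
sed -i 's/>190.4/>189.7/' ok.sh
python3 -m inch '[[[0.8,0,0.1,0,0,0,0],[1.5,0,0.2,0,0,0,0],[1.5,0,0.2,0,0,0,0]]]' >/dev/null; sh ok.sh && python3 -m inch '[[[0.8,0,0,0,0,0,0],[1.5,0,0.1,0,0,0,0],[1.5,0,0.1,0,0,0,0]]]'>/dev/null && sh ok.sh && python3 -m inch '[[[0.8,0,0,0,0,0,0],[1.5,0,0.1,0,0,0,0],[1.5,0,0.1,0,0,0,0]]]' >/dev/null&& sh ok.sh && python3 -m inch '[[[0.8,0,0,0,0,0,0],[1.5,0,0.1,0,0,0,0],[1.5,0,0.1,0,0,0,0]]]' >/dev/null&& sh ok.sh; python3 go.py 534 58 190 6.8
```

```text
[534.08  52.95 190.21] [-1.4 -4.4  5.6]
[533.85  54.41 190.02] [-0.2 -5.4  5.1]
[533.62  56.08 189.82] [ 0.3 -3.8  5.1]
[533.37  57.7  189.64] [ 0.2 -4.9  6. ]
t 11.55 pos [533.37  57.7  189.64] yaw 6.83 tilt [ 0.0008 -0.0003] q [ 0.09  0.36  1.87 -0.    0.91 -0.03] w 15.9 F [ 0.2 -4.9  6. ]
shift [ 0.2  0.7 -0.4] turn [0.0008 0.0004 0.0005]
```

```bash
python3 - <<'E'
from h import *
C=snap('scene')
b=C['frame'][165:225,240:320,::-1]
cv2.imwrite('pics/c4.png',cv2.resize(b,None,fx=10,fy=10,interpolation=2))
E
```

```text
(no output)
```

View pics/c4.png

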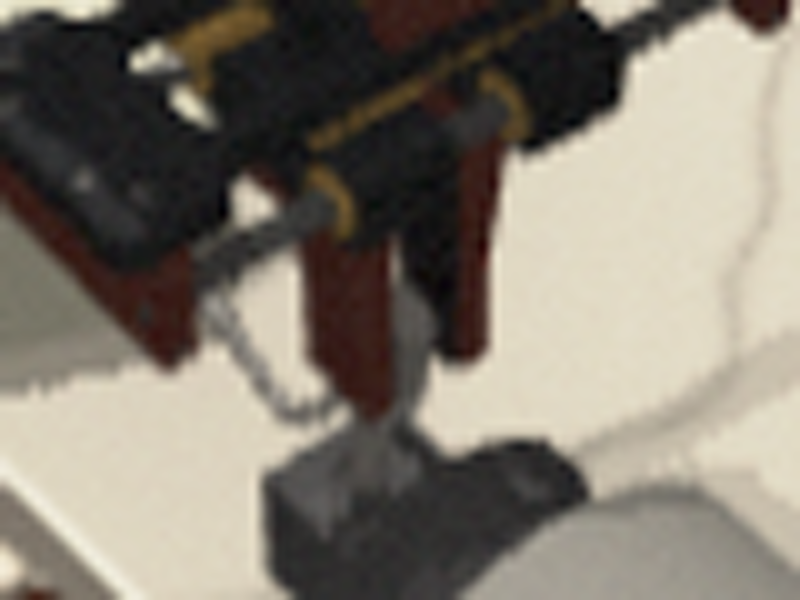

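```bash
python3 -m inch '[[[-1.5,0,0,0,0,0,0],[-2.5,0,-4,0,0,0,0],[-4,0,-10,0,0,0,0],[-4,0,-40,0,0,0,0],[-4,0,-50,0,0,0,0],[-4,0,-50,0,0,0,0]]]' | egrep 'ee_pos|force';python3 go.py 511.2 -163.1 240 85
```

```text
ee_pos: [534.5, 54.0, 240.9]
ft_force: [0.3, 0.4, -2.2]
grasp_force: 30.0
t 12.2 pos [534.45  54.05 240.86] yaw 6.82 tilt [0.0033 0.0006] q [ 0.08  0.29  1.83  0.    1.02 -0.04] w 15.9 F [ 0.3  0.4 -2.2]
shift [-212.9  -48.9    0.7] turn [ 0.003   0.0022 -1.3645]
```

```bash
python3 -m inch '[[[-213,-49,0,0,0,-1.3645,0],[-213,-49,0,0,0,-1.3645,0],[-213,-49,0,0,0,-1.3645,0],[-213,-49,0,0,0,-1.3645,0],[-213,-49,0,0,0,-1.3645,0],[-213,-49,0,0,0,-1.3645,0],[-213,-49,0,0,0,-1.3645,0],[-213,-49,0,0,0,-1.3645,0],[-213,-49,0,0,0,-1.3645,0],[-213,-49,0,0,0,-1.3645,0],[-213,-49,0,0,0,-1.3645,0],[-213,-49,0,0,0,-1.3645,0]]]'>/dev/null;python3 -m inch '[[[0,0,40,0,0.15,0,0],[0,0,75,0,0.18,0,0],[0,0,75,0,0.18,0,0],[0,0,75,0,0.18,0,0]]]'>/dev/null; python3 - <<'E'
from h import *
from go import go
import pickle
C=snap('scene');pickle.dump(C,open('s5.pkl','wb'))
b=C['frame'][125:185,210:290,::-1]
cv2.imwrite('pics/c5.png',cv2.resize(b,None,fx=10,fy=10,interpolation=2))
go(511.2,-163.1,165,85)
p=np.array(status.get_obs()['ee_pos'])
for n,q in(('end',p-[0,0,79]),('shoulder',p-[0,0,33]),('hole',[511,-162.5,60])):
  u,v=proj(C,q);print(n,u,v,(u-210+.5)*10,(v-125+.5)*10)
E
```

```text
t 13.85 pos [ 510.29 -163.54  165.2 ] yaw 84.96 tilt [-0.1773  0.0155] q [-0.31  0.47  1.77 -0.04  1.07 -1.77] w 15.9 F [ 0.7 -0.1 -1.1]
shift [-0.9  0.5  0. ] turn [-1.000e-04 -1.789e-01 -7.000e-04]
end 245.51023810286338 166.20464565615967 360.10238102863383 417.0464565615967
shoulder 244.30507659951033 153.58061492379667 348.0507659951033 290.80614923796674
hole 246.1124297107948 173.3680673089116 366.124297107948 488.68067308911606
```

View pics/c5.png

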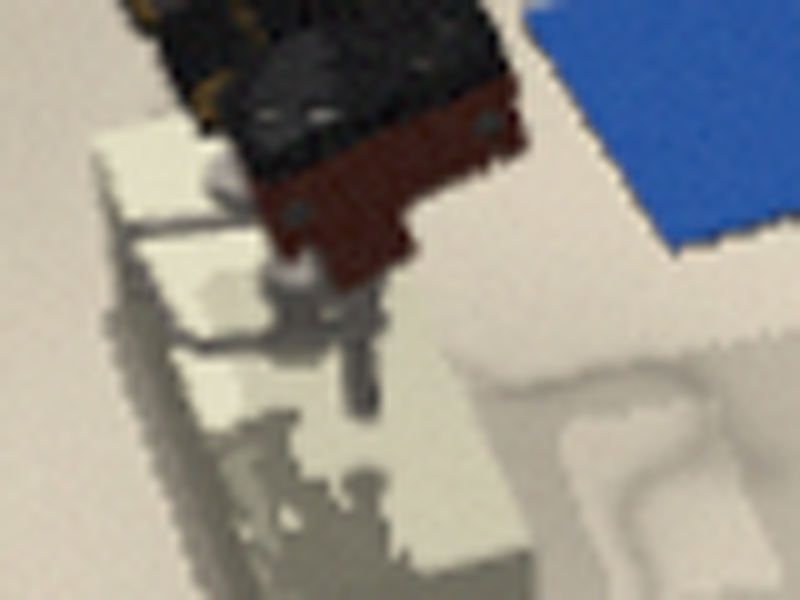

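```bash
python3 -m inch '[[[0,0,0,0,0.08,0,0],[0,0,0,0,0.08,0,0],[0,0,0,0,0.08,0,0]]]' | grep ee_pos; cat > shank.py <<'E'
from h import *
def shank(C,r0,r1,c0,c1):
    g=C['frame'][r0:r1,c0:c1].astype(float).mean(2);out=[]
    for i,row in enumerate(g):
        w=np.clip(150-row,0,None);out.append((r0+i,round(float((w*np.arange(c0,c1)).sum()/max(w.sum(),1)),2),int(row.min()),int((row<130).sum())))
    return out
E
python3 - <<'E'
from shank import *
import pickle
C=pickle.load(open('s5.pkl','rb'));print(*shank(C,153,178,240,254),sep='\n')
C=snap('scene');pickle.dump(C,open('s6.pkl','wb'));print(*shank(C,153,178,240,254),sep='\n')
p=np.array(status.get_obs()['ee_pos']);print(p,[np.round(proj(C,p-[0,0,k]),2) for k in(33,56,79)],proj(C,[510,-162,60]))
E
```

```text
ee_pos: [510.9, -163.7, 165.7]
(153, 244.02, 36, 9)
(154, 243.52, 60, 8)
(155, 243.45, 70, 8)
(156, 243.79, 67, 9)
(157, 243.69, 67, 9)
(158, 243.35, 76, 8)
(159, 243.23, 70, 7)
(160, 243.92, 74, 6)
(161, 244.93, 74, 4)
(162, 245.48, 77, 4)
(163, 245.69, 77, 4)
(164, 245.92, 69, 3)
(165, 246.0, 74, 3)
(166, 246.03, 99, 3)
(167, 0.0, 159, 0)
(168, 0.0, 189, 0)
(169, 0.0, 189, 0)
(170, 0.0, 185, 0)
(171, 0.0, 158, 0)
(172, 246.1, 107, 3)
(173, 243.91, 102, 7)
(174, 243.59, 103, 6)
(175, 243.38, 108, 7)
(176, 243.58, 107, 8)
(177, 244.18, 106, 9)
(153, 243.99, 47, 9)
(154, 243.57, 69, 8)
(155, 243.93, 70, 9)
(156, 244.05, 66, 8)
(157, 243.51, 71, 8)
(158, 243.58, 71, 8)
(159, 243.93, 74, 7)
(160, 244.7, 74, 6)
(161, 246.06, 74, 4)
(162, 246.89, 73, 3)
(163, 247.14, 70, 3)
(164, 247.29, 70, 3)
(165, 247.29, 94, 2)
(166, 0.0, 151, 0)
(167, 0.0, 189, 0)
(168, 0.0, 188, 0)
(169, 0.0, 187, 0)
(170, 0.0, 186, 0)
(171, 0.0, 159, 0)
(172, 246.01, 107, 3)
(173, 244.53, 102, 7)
(174, 245.96, 103, 5)
(175, 245.36, 109, 6)
(176, 244.68, 107, 8)
(177, 244.18, 106, 9)
[ 510.44342573 -163.63449804  165.57126698] [array([244.23, 153.47]), array([244.84, 159.89]), array([245.43, 166.1 ])] (np.float64(246.51544548903115), np.float64(173.34545801392477))
```

```bash
python3 -m inch '[[[0,0,0,0,-0.08,0,0],[0,0,0,0,-0.08,0,0],[0,0,0,0,-0.08,0,0]]]' | grep ee_pos; python3 - <<'E'
from shank import *
C=snap('scene')
print(*shank(C,161,168,240,254),sep='\n')
o=status.get_obs();p=np.array(o['ee_pos']);print(p)
for z in(85,87):print(z,onz(C,246.0,164.9,z))
print(onz(C,246,172.6,60))
from scipy.spatial.transform import Rotation as R
m=R.from_rotvec(o['orientation'])
print('tool shift for world +x 2.7, and for -z 10:',m.inv().apply([2.7,0.4,0]),m.inv().apply([0,0,-10]))
E
```

```text
ee_pos: [509.8, -163.6, 165.2]
(161, 244.88, 73, 4)
(162, 245.44, 73, 4)
(163, 245.49, 75, 4)
(164, 245.69, 75, 4)
(165, 245.8, 77, 3)
(166, 245.62, 106, 2)
(167, 0.0, 169, 0)
[ 510.12320133 -163.63371547  165.01010299]
85 [ 506.26089523 -168.57927869   85.        ]
87 [ 507.11498559 -166.63700182   87.        ]
[ 509.87083999 -165.34986058   60.        ]
tool shift for world +x 2.7, and for -z 10: [-2.61173314  0.63459112 -0.47554612] [-1.79078665e+00  2.41258179e-03  9.83834729e+00]
```

```bash
python3 -m inch '[[[-2.8,1.3,-0.5,0,0,0,0],[-4.8,1.3,9.5,0,0,0,0],[-6.7,1.3,21,0,0,0,0],[-6.7,1.3,21,0,0,0,0],[-6.7,1.3,21,0,0,0,0]]]'|egrep 'ee_pos|ft'; python3 - <<'E'
from shank import *
C=snap('scene')
print(*shank(C,161,176,240,254),sep='\n')
b=C['frame'][145:190,220:280,::-1]
cv2.imwrite('pics/c6.png',cv2.resize(b,None,fx=13,fy=13,interpolation=2))
E
```

```text
ee_pos: [512.5, -162.3, 141.6]
ft_force: [-0.6, -0.6, -1.7]
(161, 244.07, 60, 7)
(162, 244.86, 75, 5)
(163, 245.49, 70, 6)
(164, 245.2, 75, 5)
(165, 243.33, 78, 8)
(166, 244.12, 70, 5)
(167, 245.13, 72, 3)
(168, 245.41, 73, 4)
(169, 245.43, 72, 4)
(170, 245.5, 73, 4)
(171, 245.77, 76, 4)
(172, 244.3, 76, 7)
(173, 244.06, 85, 8)
(174, 243.59, 102, 8)
(175, 243.53, 107, 8)
```

View pics/c6.png

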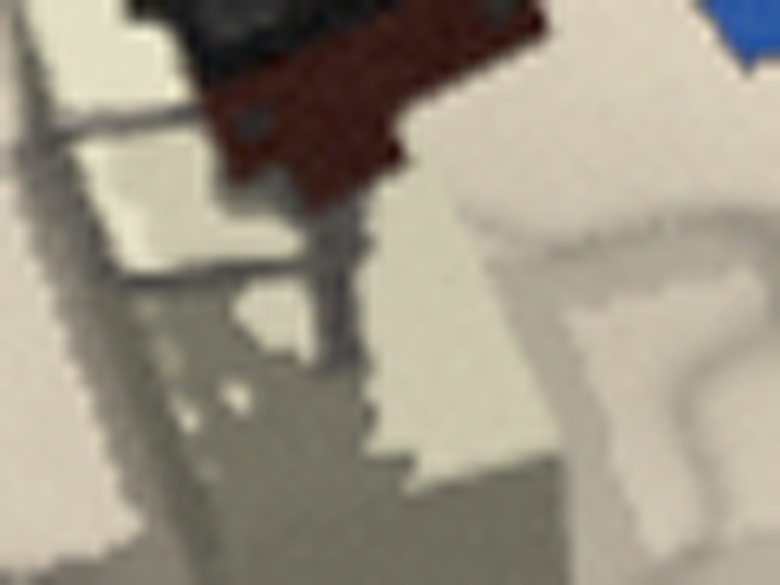

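```bash
python3 -m inch '[[[-0.3,0,1.5,0,0,0,0],[-0.5,0,3,0,0,0,0],[-0.5,0,3,0,0,0,0]]]'|egrep 'ee_pos|ft';python3 -m inch '[[[-0.2,0,1,0,0,0,0],[-0.2,0,1,0,0,0,0]]]'|egrep 'ee_pos|ft';python3 -m inch '[[[-0.2,0,1,0,0,0,0],[-0.2,0,1,0,0,0,0]]]'|egrep 'ee_pos|ft'
```

```text
ee_pos: [513.0, -162.5, 139.4]
ft_force: [0.6, -0.2, -0.9]
ee_pos: [513.0, -162.5, 138.5]
ft_force: [-0.1, 0.4, -0.3]
ee_pos: [513.0, -162.4, 137.4]
ft_force: [-0.4, 0.9, -1.4]
```

```bash
python3 -m inch '[[[-0.4,0,2,0,0,0,0],[-0.7,0,4,0,0,0,0],[-0.7,0,4,0,0,0,0]]]'|egrep 'ee_pos|ft';python3 -m inch '[[[-0.9,0,5,0,0,0,0],[-0.9,0,5,0,0,0,0]]]'|egrep 'ee_pos|ft'
```

```text
ee_pos: [512.8, -162.4, 133.0]
ft_force: [-0.3, 0.0, -1.5]
ee_pos: [512.6, -162.4, 127.7]
ft_force: [-0.0, -0.6, -1.5]
```

```bash
python3 -m inch '[[[-0.9,0,5,0,0,0,0],[-1.8,0,10,0,0,0,0],[-2.7,0,15,0,0,0,0],[-2.7,0,15,0,0,0,0]]]'|egrep 'ee_pos|ft';python3 -m inch '[[[-0.9,0,5,0,0,0,0],[-1.8,0,10,0,0,0,0],[-2.5,0,14,0,0,0,0],[-2.5,0,14,0,0,0,0]]]'|egrep 'ee_pos|ft'
```

```text
ee_pos: [512.5, -162.3, 112.2]
ft_force: [0.2, 0.3, -1.2]
ee_pos: [512.5, -162.3, 98.2]
ft_force: [-0.1, 0.4, -1.8]
```

```bash
python3 -m inch '[[[-0.7,0,4,0,0,0,0],[-0.7,0,4,0,0,0,0],[-0.7,0,4,0,0,0,40],[-0.7,0,4,0,0,0,40],[-0.7,0,4,0,0,0,40],[-0.7,0,4,0,0,0,40]]]'|egrep 'ee_pos|ft|width';python3 -m inch '[[[7,0,-39,0,0,0,40],[9,0,-50,0,0,0,40],[9,0,-50,0,0,0,40]]]'|egrep 'ee_pos|ft';python3 go.py 511 -162.7 140 -5
```

```text
ee_pos: [513.1, -162.5, 95.0]
ft_force: [-0.4, 0.1, 0.2]
width: 35.1
ee_pos: [514.4, -162.9, 147.3]
ft_force: [-0.0, -0.5, -1.0]
t 18.0 pos [ 514.36 -162.89  147.31] yaw 85.0 tilt [-0.1743  0.0143] q [-0.31  0.5   1.78 -0.05  1.04 -1.76] w 35.1 F [-0.  -0.5 -1. ]
shift [ 2.  -0.1  7.8] turn [-0.1388 -0.1373  1.5663]
```

```bash
python3 -m inch '[[[2,0,7,-0.139,-0.137,1.566,40],[2,0,7,-0.139,-0.137,1.566,40],[2,0,7,-0.139,-0.137,1.566,40],[2,0,7,-0.139,-0.137,1.566,40],[2,0,7,-0.139,-0.137,1.566,40],[2,0,7,-0.139,-0.137,1.566,40],[2,0,7,-0.139,-0.137,1.566,40],[2,0,7,-0.139,-0.137,1.566,40],[2,0,7,-0.139,-0.137,1.566,40],[2,0,7,-0.139,-0.137,1.566,40],[2,0,7,-0.139,-0.137,1.566,40],[2,0,7,-0.139,-0.137,1.566,40],[2,0,7,-0.139,-0.137,1.566,40],[2,0,7,-0.139,-0.137,1.566,40]]]'|egrep 'width'; python3 - <<'E'
from shank import *
from go import go
import pickle
go(511,-162.7,91,-5)
C=snap('scene');T=snap('top');pickle.dump((C,T),open('s7.pkl','wb'))
a=T['frame'][185:225,350:400,::-1];b=C['frame'][145:185,220:270,::-1]
cv2.imwrite('pics/c7.png',np.hstack([cv2.resize(x,None,fx=8,fy=8,interpolation=2) for x in(a,b)]))
p=np.array([511,-162.7,0])
for k in(91,60):u,v=proj(C,p+[0,0,k]);print(k,(u-219.5)*8+400,(v-144.5)*8)
E
```

```text
width: 35.2
t 19.4 pos [ 509.68 -162.16  138.64] yaw -4.9 tilt [-0.0047  0.002 ] q [-0.33  0.44  1.9   0.    0.81 -0.25] w 35.2 F [-0.4  0.3 -0.1]
shift [-0.5  1.6 47.6] turn [-0.0049 -0.0015  0.0018]
91 606.3807358371594 165.58734320963708
60 612.6334323374031 230.59596559726424
```

View pics/c7.png

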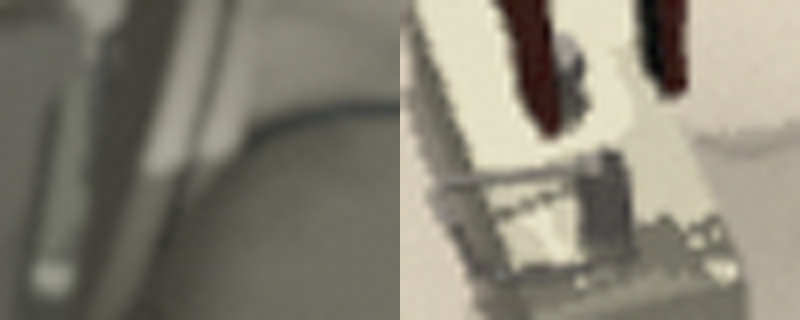

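```bash
python3 -m inch '[[[-0.5,1.6,15,0,0,0,40],[-0.5,1.6,30,0,0,0,40],[-0.5,1.6,45,0,0,0,40],[-0.5,1.6,49,0,0,0,40],[-0.5,1.6,49,0,0,0,40]]]'|egrep 'ee_pos|ft'; python3 -m inch '[[[0,0,0,0,0,0,0],[0,0,0,0,0,0,0],[0,0,0,0,0,0,0],[0,0,0,0,0,0,0],[0,0,0,0,0,0,0]]]';python3 go.py 511 -162.7 230 -5
```

```text
ee_pos: [510.5, -162.5, 88.9]
ft_force: [-0.9, 0.5, 0.5]
t: 20.5
ee_pos: [511.7, -162.9, 90.7]
orientation: [-2.314, -2.121, 0.002]
ft_force: [0.7, 0.1, 3.9]
width: 15.8
grasp_force: 30.0
t 20.5 pos [ 511.68 -162.92   90.65] yaw -4.99 tilt [-0.0028  0.0012] q [-0.33  0.52  1.91  0.    0.71 -0.24] w 15.8 F [0.7 0.1 3.9]
shift [   0.3   -1.1 -139.3] turn [-0.0029 -0.001   0.0002]
```

```bash
python3 -m inch '[[[0,0,-40,0,0,0,0],[0,0,-80,0,0,0,0],[0,0,-120,0,0,0,0],[0,0,-139,0,0,0,0],[0,0,-139,0,0,0,0]]]'|grep ee_pos;python3 go.py 533.5 30 228 -83.2
```

```text
ee_pos: [513.2, -163.5, 231.9]
t 21.0 pos [ 513.19 -163.46  231.89] yaw -4.98 tilt [ 0.0012 -0.0002] q [-0.33  0.31  1.83  0.    1.   -0.24] w 16.0 F [ 1.1 -0.9 -2.1]
shift [194.5   3.4   3.9] turn [ 1.1000e-03 -8.0000e-04  1.3651e+00]
```

```bash
python3 -m inch '[[[194,3,2,0,0,1.365,0],[194,3,2,0,0,1.365,0],[194,3,2,0,0,1.365,0],[194,3,2,0,0,1.365,0],[194,3,2,0,0,1.365,0],[194,3,2,0,0,1.365,0],[194,3,2,0,0,1.365,0],[194,3,2,0,0,1.365,0],[194,3,2,0,0,1.365,0],[194,3,2,0,0,1.365,0],[194,3,2,0,0,1.365,0],[194,3,2,0,0,1.365,0],[194,3,2,0,0,1.365,0]]]'|egrep 'ee_pos'; python3 - <<'E'
from shank import *
from go import go
import pickle
C=snap('scene');pickle.dump(C,open('s8.pkl','wb'))
go(534.9,41.9,205,-83.2)
p=np.array(status.get_obs()['ee_pos']);print([np.round(proj(C,p-[0,0,k]),2) for k in(30,55,77)])
print(*shank(C,188,206,266,284),sep='\n')
C2=pickle.load(open('s2.pkl','rb'))[1]
print('ref s2 (tcp 531.45 30.8 226.95; end pred 274.23,200.05)');print(*shank(C2,190,206,266,284),sep='\n')
# hub left corner / chuck shift: dark column profile compare with start
g0=pickle.load(open('s0.pkl','rb'))['scene']['frame'].astype(int).mean(2);g=C['frame'].astype(int).mean(2)
for r in(214,218,222):print(r,g0[r,260:285].astype(int),g[r,260:285].astype(int))
E
```

```text
ee_pos: [531.2, 30.0, 226.5]
t 22.35 pos [531.31  30.02 226.75] yaw -83.13 tilt [-0.0049  0.0016] q [0.03 0.31 1.84 0.   0.99 1.48] w 15.9 F [-0.8  0.4 -1.5]
shift [  5.1 -11.3  21.7] turn [-0.0022  0.0047  0.0013]
[array([273.76, 185.27]), array([273.94, 192.87]), array([274.1, 199.3])]
(188, 272.67, 76, 5)
(189, 273.56, 76, 4)
(190, 273.57, 76, 4)
(191, 273.63, 74, 4)
(192, 273.63, 76, 4)
(193, 273.65, 75, 4)
(194, 273.68, 74, 4)
(195, 273.66, 75, 4)
(196, 273.79, 75, 4)
(197, 273.82, 77, 4)
(198, 273.89, 74, 4)
(199, 273.98, 94, 3)
(200, 0.0, 158, 0)
(201, 0.0, 182, 0)
(202, 0.0, 182, 0)
(203, 0.0, 179, 0)
(204, 0.0, 150, 0)
(205, 277.94, 83, 3)
ref s2 (tcp 531.45 30.8 226.95; end pred 274.23,200.05)
(190, 273.76, 76, 5)
(191, 273.77, 78, 4)
(192, 273.84, 76, 4)
(193, 273.97, 77, 4)
(194, 273.95, 78, 4)
(195, 273.96, 76, 5)
(196, 273.96, 76, 4)
(197, 274.0, 77, 5)
(198, 273.96, 77, 4)
(199, 273.91, 76, 3)
(200, 274.26, 108, 2)
(201, 0.0, 168, 0)
(202, 0.0, 203, 0)
(203, 0.0, 197, 0)
(204, 0.0, 151, 0)
(205, 277.27, 74, 3)
214 [183 189 186 184 183 154  63  36  70  80  83  84  84  81  78  85  79  80
  81  81  83  83  81  62  50] [207 205 205 192 180 179  88  46  47  55  58  59  56  56  61  65  91  94
  61  76  63  60  60  58  52]
218 [187 183 186 183 189 187  79  35  35  32  38  42  71  78  76  75  74  74
  59  51  54  69  85  85  87] [205 206 206 207 203 203 122  53  45  44  41  43  50  54  56  59  56  59
  56  54  51  55  58  59  59]
222 [186 186 183 187 182 186 150  73  40  36  40  47  63  66  65  51  46  53
  67  67  72  72  72  79  82] [208 206 206 205 206 205 170  83  50  47  45  46  48  49  53  54  50  45
  54  60  62  61  59  64  63]
```

```bash
python3 -m inch '[[[4.9,-11.8,0,0,0,0,0],[4.9,-11.8,12,0,0,0,0],[4.9,-11.8,25,0,0,0,0],[4.9,-11.8,25,0,0,0,0],[4.9,-11.8,25,0,0,0,0]]]'|egrep 'ee_pos|ft'; python3 go.py 534.8 42.4 200 -83.2; python3 - <<'E'
from shank import *
import pickle
C=snap('scene');C3=pickle.load(open('s3.pkl','rb'))
p=np.array(status.get_obs()['ee_pos'])
print('new pred end',proj(C,p-[0,0,76.7]),'ref pred',275.66,209.8)
for a,b in zip(shank(C,199,216,268,284),shank(C3,199,216,268,284)):print(a,b)
E
```

```text
ee_pos: [534.4, 42.3, 201.4]
ft_force: [0.4, 0.2, -2.1]
t 22.85 pos [534.37  42.32 201.39] yaw -83.19 tilt [-0.006   0.0015] q [0.06 0.35 1.86 0.   0.94 1.51] w 15.6 F [ 0.4  0.2 -2.1]
shift [ 0.4 -0.   1.4] turn [-0.0022  0.0058  0.0002]
new pred end (np.float64(275.6134291995142), np.float64(210.19538697977535)) ref pred 275.66 209.8
(199, 273.89, 59, 7) (199, 274.64, 81, 5)
(200, 275.41, 77, 4) (200, 275.57, 77, 4)
(201, 275.54, 74, 4) (201, 275.59, 76, 4)
(202, 275.58, 71, 4) (202, 275.59, 76, 4)
(203, 275.54, 72, 4) (203, 275.58, 79, 4)
(204, 275.59, 73, 4) (204, 275.68, 75, 4)
(205, 276.19, 75, 5) (205, 276.22, 69, 5)
(206, 276.81, 66, 7) (206, 276.77, 51, 6)
(207, 277.47, 55, 8) (207, 277.29, 48, 9)
(208, 277.68, 41, 10) (208, 277.01, 44, 11)
(209, 277.51, 43, 12) (209, 276.97, 45, 13)
(210, 276.63, 47, 15) (210, 276.47, 43, 15)
(211, 275.86, 45, 16) (211, 276.21, 44, 16)
(212, 275.5, 45, 16) (212, 276.41, 43, 16)
(213, 275.53, 41, 16) (213, 276.36, 45, 16)
(214, 275.58, 40, 16) (214, 275.91, 43, 16)
(215, 275.51, 45, 16) (215, 275.51, 50, 16)
```

```bash
python3 -m inch '[[[0.4,0,2,0,0,0,0],[0.4,0,4,0,0,0,0],[0.4,0,4.5,0,0,0,0],[0.4,0,4.5,0,0,0,0]]]'|egrep 'ee_pos|ft';for i in 1 2 3; do python3 -m inch '[[[0,0,0.8,0,0,0,0],[0,0,0.8,0,0,0,0]]]' | egrep 'ee_pos|ft_force'; done
```

```text
ee_pos: [535.3, 42.4, 197.8]
ft_force: [-0.2, -0.6, -0.8]
ee_pos: [535.3, 42.4, 197.0]
ft_force: [0.1, -0.6, -0.6]
ee_pos: [535.2, 42.5, 196.1]
ft_force: [0.6, -0.2, -1.3]
ee_pos: [535.2, 42.4, 195.3]
ft_force: [-0.3, -0.6, -1.5]
```

```bash
for i in 1 2 3 4; do python3 -m inch '[[[0,0,0.8,0,0,0,0],[0,0,1.3,0,0,0,0],[0,0,1.3,0,0,0,0]]]' | egrep 'ee_pos|ft_force'; done
```

```text
ee_pos: [535.2, 42.5, 194.0]
ft_force: [0.4, 0.5, -2.3]
ee_pos: [535.2, 42.4, 192.7]
ft_force: [-1.2, 0.7, -1.8]
ee_pos: [535.2, 42.5, 191.4]
ft_force: [0.3, -0.2, -1.4]
ee_pos: [535.2, 42.5, 190.1]
ft_force: [-0.3, 0.2, -2.0]
```

```bash
for i in 1 2 3; do python3 -m inch '[[[0,0,0.7,0,0,0,0],[0,0,0.7,0,0,0,0]]]' | egrep 'ee_pos|ft_force'; done
```

```text
ee_pos: [535.2, 42.4, 189.4]
ft_force: [-0.0, -0.8, -0.7]
ee_pos: [535.3, 42.4, 188.7]
ft_force: [0.5, 0.5, -0.9]
ee_pos: [535.3, 42.5, 188.2]
ft_force: [-0.6, -0.4, -0.2]
```

```bash
sed -i 's/>189.7/>187.2/;s/4<f\[2\]<14/2<f[2]<14/' ok.sh
python3 -m inch '[[[0,0,0.5,0,0,0,0],[0,0,0.5,0,0,0,0]]]' | egrep 'ee_pos|ft_force'; python3 -m inch '[[[0,-1,0.1,0,0,0,0],[0,-2,0.1,0,0,0,0],[0,-2,0.1,0,0,0,0]]]' | egrep 'ee_pos|ft_force';python3 -m inch '[[[0,-0.8,0,0,0,0,0],[0,-1.5,0,0,0,0,0],[0,-1.5,0,0,0,0,0]]]' | egrep 'ee_pos|ft_force'
```

```text
ee_pos: [535.5, 42.5, 188.1]
ft_force: [-1.0, 0.1, 5.1]
ee_pos: [535.5, 43.8, 188.1]
ft_force: [-1.0, -3.9, 5.3]
ee_pos: [535.5, 45.0, 188.1]
ft_force: [-0.2, -6.0, 5.9]
```

```bash
python3 -m inch '[[[0,-0.8,0,0,0,0,0],[0,-1.5,0,0,0,0,0],[0,-1.5,0,0,0,0,0]]]' >/dev/null; sh ok.sh && python3 -m inch '[[[0,-0.8,0,0,0,0,0],[0,-1.5,0,0,0,0,0],[0,-1.5,0,0,0,0,0]]]'>/dev/null && sh ok.sh && python3 -m inch '[[[0,-0.8,0,0,0,0,0],[0,-1.5,0,0,0,0,0],[0,-1.5,0,0,0,0,0]]]' >/dev/null&& sh ok.sh ; python3 - <<'E'
from h import *
import pickle
C=snap('scene');g0=pickle.load(open('s8.pkl','rb'))['frame'].mean(2);g=C['frame'].mean(2)
for r in(214,218,222):print(r,g0[r,260:275].astype(int),g[r,260:275].astype(int))
E
```

```text
[535.31  46.32 188.04] [-1.1 -7.8  6.5]
[535.06  47.86 188.02] [-0.1 -6.4  5.7]
[534.81  49.41 187.98] [-0.1 -5.9  5.4]
214 [207 205 205 192 180 179  88  46  47  55  58  59  56  56  61] [208 208 207 209 208 206 206 108  47  44  56  80  62  54  49]
218 [205 206 206 207 203 203 122  53  45  44  41  43  50  54  56] [208 209 207 208 184 181 183 121  56  46  44  42  53  57  53]
222 [208 206 206 205 206 205 170  83  50  47  45  46  48  49  53] [209 205 209 208 208 207 208 150  64  46  42  45  43  38  48]
```

```bash
python3 -m inch '[[[0,-0.8,0,0,0,0,0],[0,-1.5,0,0,0,0,0],[0,-1.5,0,0,0,0,0]]]' >/dev/null; sh ok.sh && python3 -m inch '[[[0,-0.8,0,0,0,0,0],[0,-1.5,0,0,0,0,0],[0,-1.5,0,0,0,0,0]]]'>/dev/null && sh ok.sh && python3 -m inch '[[[0,-0.8,0,0,0,0,0],[0,-1.5,0,0,0,0,0],[0,-1.5,0,0,0,0,0]]]' >/dev/null&& sh ok.sh && python3 -m inch '[[[0,-0.8,0,0,0,0,0],[0,-1.5,0,0,0,0,0],[0,-1.5,0,0,0,0,0]]]' >/dev/null&& sh ok.sh
```

```text
[534.46  51.08 187.86] [-0.6 -5.   4.1]
[533.75  53.27 187.3 ] [-1.4 -2.6  0.3]
```

```bash
for i in 1 2 ; do python3 -m inch '[[[0,0,0.5,0,0,0,0],[0,0,1,0,0,0,0],[0,0,1,0,0,0,0]]]' >/dev/null; python3 go.py 533.75 53.3 188 -83.2; done
```

```text
t 28.35 pos [533.73  53.36 186.25] yaw -83.19 tilt [-0.0047  0.0016] q [0.08 0.37 1.87 0.   0.91 1.53] w 15.8 F [-0.3 -2.9  0. ]
shift [ 0.   0.1 -1.8] turn [-0.0021  0.0045  0.0002]
t 28.65 pos [533.81  53.38 185.36] yaw -83.2 tilt [-0.0045  0.0016] q [0.08 0.37 1.87 0.   0.91 1.53] w 16.0 F [-0.8 -3.5 -0.3]
shift [-0.1  0.1 -2.6] turn [-0.0022  0.0042  0.0001]
```

```bash
python3 -m inch '[[[0,0,1,0,0,0,0],[0,0,2,0,0,0,0],[0,0,3,0,0,0,0],[0,0,3,0,0,0,0]]]' |egrep 'ee_pos|ft'; python3 -m inch '[[[0,0,1,0,0,0,0],[0,0,2,0,0,0,0],[0,0,3,0,0,0,0],[0,0,3,0,0,0,0]]]' |egrep 'ee_pos|ft'
```

```text
ee_pos: [533.8, 53.4, 182.2]
ft_force: [-0.9, -3.5, -0.2]
ee_pos: [533.9, 53.4, 179.3]
ft_force: [-1.0, -3.0, -0.3]
```

```bash
python3 -m inch '[[[0,0.2,1.5,0,0,0,0],[0,0.2,3,0,0,0,0],[0,0.2,4.5,0,0,0,0],[0,0.2,6,0,0,0,0],[0,0.2,6,0,0,0,0]]]' |egrep 'ee_pos|ft'; python3 -m inch '[[[0,0,1.5,0,0,0,0],[0,0,3,0,0,0,0],[0,0,4.5,0,0,0,0],[0,0,6,0,0,0,0],[0,0,7,0,0,0,0],[0,0,7,0,0,0,0]]]' |egrep 'ee_pos|ft'
```

```text
ee_pos: [533.9, 53.3, 173.2]
ft_force: [-0.0, -2.2, -2.3]
ee_pos: [533.8, 53.2, 166.3]
ft_force: [-1.4, -1.9, -1.4]
```

```bash
python3 -m inch '[[[0,0,0,0,0,0,30],[0,0,0,0,0,0,30],[0,0,0,0,0,0,30],[0,0,0,0,0,0,30],[0,0,-20,0,0,0,30],[0,0,-40,0,0,0,0],[0,0,-40,0,0,0,0],[0,0,-40,0,0,0,0],[0,0,-40,0,0,0,0]]]' |egrep 'ee_pos|ft|width'; python3 - <<'E'
from h import *
import pickle
C=snap('scene');pickle.dump(C,open('s9.pkl','wb'));g=C['frame'].mean(2)
for z in(150,166):print(proj(C,[533.8,53.3,z]))
for r in range(186,210,2):print(r,g[r,262:292].astype(int))
E
```

```text
ee_pos: [533.5, 53.1, 205.6]
ft_force: [0.2, 0.2, -0.1]
width: 0.9
(np.float64(278.2839570916327), np.float64(206.2166088838051))
(np.float64(278.22537839970664), np.float64(201.58270723917025))
186 [112 125 185 200 202 202 203 202 200 130  52  38  25  34  37  39  40  34
  36  39  33  41  43  51  53  41  31  21  21  27]
188 [113 128 173 191 199 202 201 198 192 121  51  33  29  31  39  37  34  37
  35  36  36  34  36 159 100  47  35  35  36  31]
190 [113 116 169 174 190 185 172 175 169 118  53  29  33  37  35  31  36  38
  33  37  43  38  34 198 210 137  58  42  28  37]
192 [112 111 157 151 139 150 140 129 149 128  59  35  16  36  37  37  35  40
  35  33  33  40  39 198 209 137  55  37  39  36]
194 [111 117 121 117 102 161 202 203 204 183  77  33  26  31  32  33  38  32
  35  31  40  41  78 202 210 136  56  38  38  34]
196 [102 102 159 200 203 203 205 203 206 205 186 155 123  53  36  38  37  37
  63 136 161 204 211 211 211 173  89  45  38  37]
198 [129 160 201 203 206 206 204 207 207 205 207 208 207 149  74  79 147 111
 154 190 208 210 209 210 210 210 211 158 143 162]
200 [203 205 204 203 205 203 205 205 207 205 207 208 208 209 206 205 208 191
 131 146 165 184 207 208 209 210 210 210 210 212]
202 [204 204 206 205 206 208 206 207 207 209 209 205 207 209 206 208 193 199
 208 179 127 140 186 209 212 211 211 212 210 211]
204 [204 205 206 206 204 205 206 207 209 208 207 209 195 174 145  88 141 121
 137 188 184 124 141 168 189 208 212 213 211 210]
206 [179 204 205 206 207 207 206 206 207 207 207 205 125 103  86  82  79  82
  83  79 133 203 167 121 131 204 212 211 210 211]
208 [110 126 186 204 207 207 206 206 207 207 207 207 102  82  78  82  81  83
  82  77  94 170 147 139 131 194 210 213 212 212]
```

```bash
python3 -m inch '[[[0,0,15,0,0,0,0],[0,0,28,0,0,0,0],[0,0,33,0,0,0,0],[0,0,34,0,0,0,0],[0,0,34,0,0,0,0]]]' |egrep 'ee_pos|ft'; for i in 1 2 3; do python3 -m inch '[[[0,0,0.8,0,0,0,0],[0,0,0.8,0,0,0,0]]]' |egrep 'ee_pos|ft';done
```

```text
ee_pos: [533.9, 53.2, 172.2]
ft_force: [0.1, -0.2, -0.0]
ee_pos: [534.2, 53.2, 172.0]
ft_force: [-0.2, -0.1, -0.6]
ee_pos: [534.0, 53.2, 171.1]
ft_force: [0.7, -0.1, -0.1]
ee_pos: [533.9, 53.2, 170.1]
ft_force: [0.6, 0.6, -0.3]
```

```bash
for i in 1 2 3; do python3 -m inch '[[[0,0,0.6,0,0,0,0],[0,0,0.6,0,0,0,0]]]' |egrep 'ee_pos|ft';done
```

```text
ee_pos: [533.9, 53.2, 169.4]
ft_force: [-0.9, 0.0, -0.5]
ee_pos: [534.1, 53.3, 169.3]
ft_force: [-1.2, 0.1, 4.4]
ee_pos: [534.2, 53.2, 169.2]
ft_force: [-2.5, -0.1, 10.3]
```

```bash
python3 -m inch '[[[0,0,-16,0,0,0,0],[0,26,-16,0,0,0,0],[0,52,-16,0,0,0,0],[0,52,-16,0,0,0,0],[0,52,0,0,0,0,0],[0,52,0,0,0,0,0]]]' |egrep 'ee_pos|ft'; python3 go.py 539.9 1.7 165 -83.2;python3 -m inch '[[[0,0,2,0,0,0,0],[0,0,4,0,0,0,0],[0,0,6,0,0,0,0],[0,0,8,0,0,0,0],[0,0,8,0,0,0,0]]]' |egrep 'ee_pos|ft'
```

```text
ee_pos: [538.8, 1.9, 166.7]
ft_force: [-0.2, 1.3, 0.0]
t 33.8 pos [538.77   1.9  166.72] yaw -83.22 tilt [-0.0072  0.0019] q [-0.02  0.4   1.87  0.    0.87  1.43] w 0.5 F [-0.2  1.3  0. ]
shift [1.1 0.3 1.7] turn [-0.0028  0.007  -0.0004]
ee_pos: [540.3, 1.7, 160.4]
ft_force: [-0.2, 1.8, 2.0]
```

```bash
python3 -m inch '[[[0,0,3,0,0,0,0],[0,0,6,0,0,0,0],[0,0,6,0,0,0,0]]]' |egrep 'ee_pos|ft';python3 -m inch '[[[0,0,3,0,0,0,0],[0,0,6,0,0,0,0],[0,0,9,0,0,0,0],[0,0,9,0,0,0,0]]]' |egrep 'ee_pos|ft'
```

```text
ee_pos: [540.2, 1.2, 154.0]
ft_force: [1.2, -3.5, 3.8]
ee_pos: [540.0, 1.1, 144.8]
ft_force: [1.2, -5.3, 3.1]
```

```bash
python3 -m inch '[[[0,0,3,0,0,0,0],[0,0,6,0,0,0,0],[0,0,8,0,0,0,0],[0,0,8,0,0,0,0]]]' |egrep 'ee_pos|ft';python3 -m inch '[[[0,0,3,0,0,0,0],[0,0,6,0,0,0,0],[0,0,8,0,0,0,0],[0,0,8,0,0,0,0]]]' |egrep 'ee_pos|ft'
```

```text
ee_pos: [539.7, 1.6, 136.8]
ft_force: [0.3, -3.9, 3.0]
ee_pos: [539.6, 2.1, 128.8]
ft_force: [0.1, 0.7, 3.4]
```

```bash
python3 -m inch '[[[0,0,3,0,0,0,0],[0,0,6,0,0,0,0],[0,0,8,0,0,0,0],[0,0,8,0,0,0,0]]]' |egrep 'ee_pos|ft';python3 -m inch '[[[0,0,3,0,0,0,0],[0,0,6,0,0,0,0],[0,0,6,0,0,0,0]]]' |egrep 'ee_pos|ft'
```

```text
ee_pos: [539.7, 2.6, 121.0]
ft_force: [-0.2, 7.4, 4.9]
ee_pos: [539.5, 1.6, 114.6]
ft_force: [0.0, 1.4, 0.8]
```

```bash
python3 -m inch '[[[0,0,2,0,0,0,0],[0,0,4,0,0,0,0],[0,0,4,0,0,0,0]]]' |egrep 'ee_pos|ft'; python3 -m inch '[[[0,0,3,0,0,0,0],[0,0,3,0,0,0,0]]]' |egrep 'ee_pos|ft'
```

```text
ee_pos: [539.8, 2.7, 111.3]
ft_force: [-1.2, 9.8, 7.0]
ee_pos: [540.0, 4.0, 109.0]
ft_force: [-3.1, 17.1, 13.2]
```

```bash
python3 -m inch '[[[0,-1.5,0,0,0,0,0],[0,-3,0,0,0,0,0],[0,-3,0,0,0,0,0]]]' |egrep 'ee_pos|ft'; python3 - <<'E'
from h import *
C=snap('scene');g=C['frame'].mean(2)
a=np.radians(6.8);ex=np.array([np.cos(a),np.sin(a),0]);ey=np.array([-np.sin(a),np.cos(a),0])
P=np.array([533.8,53.3,125])
print('hingeL',[np.round(proj(C,P+s*25.5*ex),1) for s in(1,-1)])
for b in(0,.6,.8,.92,1.1,1.4,1.85):
    t=b-.279;c=P-56*np.cos(t)*ey-[0,0,56*np.sin(t)]
    print(b,[np.round(proj(C,c+s*25.5*ex),1) for s in(1,-1)])
print('    ',np.arange(256,296,1)%100)
for r in range(194,236,2):print(r,*['%3d'%v for v in g[r,256:296]])
E
```

```text
ee_pos: [539.5, 5.3, 108.4]
ft_force: [-1.7, 7.4, 5.3]
hingeL [array([269.6, 218.4]), array([287. , 208.1])]
0 [array([255.7, 200.1]), array([273.1, 190.3])]
0.6 [array([256.6, 209.4]), array([273.6, 199.7])]
0.8 [array([257.9, 213.3]), array([274.7, 203.5])]
0.92 [array([258.9, 215.7]), array([275.7, 205.9])]
1.1 [array([260.6, 219.3]), array([277.4, 209.5])]
1.4 [array([264.1, 225.3]), array([280.8, 215.3])]
1.85 [array([270.1, 233. ]), array([286.8, 222.8])]
     [56 57 58 59 60 61 62 63 64 65 66 67 68 69 70 71 72 73 74 75 76 77 78 79
 80 81 82 83 84 85 86 87 88 89 90 91 92 93 94 95]
194  28  21  23  29  25  52  76  72  64  63  45  28  22  13  20  25  28  24  27  24  36  30  25  30  24  28  28  25  32  26  27  35  29  22  29  32  43  50  35  24
196  90  52  25  30  34  67  55  55  63  57  47  36  33  38  23  28  23  27  29  29  30  28  25  27  30  22  29  32  30  30  25  31  26  33  24  33  25  22  29  18
198 117 120 101  59  20  37  46  41  47  56  63  59  49  42  35  32  29  29  27  31  32  31  30  27  30  30  30  37  33  30  26  28  24  23  23  19  19  22  32  35
200 157 162 16
[... 2237 characters left out ...]
 152 155 155 154 156 155 155 157 157 157 157
228 119 128 132 175 205 206 205 192 182 179 179 179 178 179 179 179 113  59  55  56  51  45  50  54  55  59  90 135 151 153 153 154 154 157 155 156 157 155 154 155
230 111 131 133 129 131 176 204 206 206 204 181 181 188 179 179 167  76  56  52  46  49  50  57  55  61 119 147 152 155 152 150 154 152 152 154 156 156 155 156 156
232 112 118 123 165 135 131 132 200 206 205 204 195 181 179 178  99  57  46  47  45  51  49  49  82 143 148 148 149 151 152 152 152 151 151 151 155 157 154 157 154
234 111 107 118 118 202 146 129 131 131 174 195 181 204 191 177  77  49  47  46  49  49  49 115 142 147 148 149 150 149 150 151 151 150 150 152 154 155 155 155 154
```

```bash
python3 -m inch '[[[0,-1.5,1,0,0,0,0],[0,-3,2,0,0,0,0],[0,-3,2,0,0,0,0]]]' |egrep 'ee_pos|ft'; python3 -m inch '[[[0,-1,1.5,0,0,0,0],[0,-1.5,3,0,0,0,0],[0,-1.5,3,0,0,0,0]]]' |egrep 'ee_pos|ft'
```

```text
ee_pos: [539.0, 7.8, 106.0]
ft_force: [-0.2, 4.4, 3.5]
ee_pos: [539.1, 10.0, 103.6]
ft_force: [-1.9, 9.1, 8.5]
```

```bash
python3 -m inch '[[[0,-1.5,0,0,0,0,0],[0,-3,0.5,0,0,0,0],[0,-3,0.5,0,0,0,0]]]' |egrep 'ee_pos|ft|width'; python3 -m inch '[[[0,-1.5,1,0,0,0,0],[0,-3,2,0,0,0,0],[0,-3,2,0,0,0,0]]]' |egrep 'ee_pos|ft|width'
```

```text
ee_pos: [538.3, 11.8, 102.4]
ft_force: [0.7, -0.8, -0.7]
width: 0.4
ee_pos: [537.9, 15.0, 100.4]
ft_force: [0.2, 0.2, -1.0]
width: 0.4
```

```bash
python3 -m inch '[[[0,15,0,0,0,0,0],[0,25,0,0,0,0,0],[0,25,0,0,0,0,0]]]' |egrep 'ee_pos|ft'; python3 -m inch '[[[0,0,-50,0,0,0,0],[0,40,-100,0,0,0,0],[0,80,-150,0,0,0,0],[0,80,-150,0,0,0,0],[0,80,-150,0,0,0,0]]]' |egrep 't:|ee_pos|ft'; python3 - <<'E'
from h import *
C=snap('scene');g=C['frame'].mean(2)
for r in range(196,242,2):print(r,*['%3d'%v for v in g[r,254:292]])
E
```

```text
ee_pos: [541.5, -11.4, 100.7]
ft_force: [1.3, -0.3, -0.5]
t: 39.35
ee_pos: [553.4, -92.0, 254.3]
ft_force: [1.4, 0.7, -0.6]
196  99  97  94  98  90  90  88  92  95  96 166 171 173 171 173 173 174 173 174 175 178 174 173 174 173 176 177 178 176 178 178 179 179 181 180 179 179 178
198  93  92  95  95  94  97  97  98  99 130 169 170 171 174 172 173 174 173 174 176 174 172 177 175 175 177 177 178 176 176 177 179 177 180 177 177 181 179
200 101  98 133 138 136 169 174 174 172 174 175 173 173 170 173 175 174 175 175 174 176 177 174 177 176 175 177 177 176 178 176 177 181 179 176 179 178 179
202 173 174 172 172 174 173 172 173 171 175 174 174 173 172 174 176 175 176 175 173 173 174 175 161 153 159 177 176 179 178 177 177 180 178 180 179 180 179
204 188 175 170 174 170 173 174 171 174 174 173 172 175 175 174 174 176 171 174 176 163 120  96  97  95  94 114 155 176 175 181 178 178 177 177 177 179 181
206 197 179 173 170 173 175 176 174 176 175 174 173 175 174 172 175 177 173 175 147  97  97 100  96  98  96  98  92 109 170 175 161 164 174 182 203 204 203
208 199 199 200 185 177 174 172 175 173 
[... 1911 characters left out ...]
  50  48  45  51  48  52 103 184 195 197 200 202 203 205 207 210 210 214 214
234 109 111 109 106 116 117 128 131 133 130 130 131 130 129 128 125 129  61  41  46  42  45  49  48 136 178 186 187 189 193 196 196 198 201 207 208 211 210
236 110 119 125 131 132 130 129 129 132 132 129 129 129 130 130 128 126  66  39  45  48  44  45 130 171 176 180 181 186 188 192 196 198 201 202 204 206 207
238 130 131 129 132 131 131 132 129 131 128 131 130 128 128 129 129 126 109  67  41  35  40 121 159 166 168 173 176 179 182 187 190 190 195 194 198 203 202
240 131 130 130 132 132 130 128 132 130 130 130 130 131 127 129 128 127 131 129 101  55  88 143 155 159 158 165 168 174 176 179 181 186 187 191 193 196 200
```

```bash
python3 -c "
from workcell import ctrl
print(ctrl.close_job())"
```

```text
the job is handed in; nothing more can be done
None
```

The job is handed in: the pin went fully home through hub and spindle. The last camera check showed its bail lying along the shank, shut, with the arm clear of everything; no verdict came back.

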